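# Swap the lantern and the bead jar between stool and drawer

### The job

One of the lantern and the glass bead jar stands on the black rubber pad of the upturned stool and the other is in the closed or nearly closed drawer of the deck locker: pull the drawer out to its stop and swap the two, so that each stands upright where the other was (on the middle of the black rubber pad, and on the drawer's floor), and leave the drawer fully out. Keep both upright all the time and set them down without dropping them; leave the two spools, the jig body and the scale hook on the stool where they are.

Things in the scene. Friction and masses are not known exactly. Their poses are not given: they have to be found in the camera images.
- stool: Low jackfruit-wood stool lying upside down, fixed. Seat slab 300 x 300 x 36 mm flat on the deck; its four round legs, 30 mm in diameter, point up at (+-125, +-125) mm in its frame and end 166 mm above the deck. Origin: centre of the slab's underside, on the deck; z up.
- stool_spot (a point): Centre of the round black rubber pad (92 mm diameter, flush) in the middle of the stool's upper face, 36 mm above the deck.
- locker: Slatted plywood deck locker, fixed, 200 mm deep (x), 216 mm wide (y), 168 mm high, back open, front towards its own -x, roof slats with 16 mm gaps. Origin: centre of its underside, on the deck; z up. Closed, its front opening lies at x = -100 mm and the drawer's front panel just before that.
- drawer (a joint): How far the drawer is pulled out (m): 0 closed, 0.15 at its stop; it slides towards the locker's -x and stays where it is left.
- drawer_handle (a point): Middle of the drawer's steel bar handle: a level bar about 10 mm thick, 100 mm long along the locker's y, 35 mm before the front panel, 138 mm above the deck, 30 mm below the locker's top. Moves with the drawer.
- drawer_floor (a point): Middle of the drawer's inner floor, 36 mm above the deck. Inside 160 mm along x, 170 mm along y. The front panel rises to 156 mm above the deck, the sides and back only to 70 mm (34 mm above the drawer's floor). Moves with the drawer; axes as the locker's.
- lantern: Grey aluminium lantern, round and upright, 110 mm high, 0.3 kg. Aluminium head 60 mm in diameter from 54 to 102 mm above its foot, white diffuser (52 mm diameter) below, aluminium foot (60 mm) at the bottom. A toggle switch sticks out of the head along the lantern's +x at 88 mm height, reaching 46 mm from the axis. Origin: centre of its underside; z up when upright.
- jar: Round glass jar of beads with a steel lid, 86 mm high, 0.35 kg. Straight glass body 64 mm in diameter up to 60 mm, lid 54 mm in diameter from 70 to 86 mm. Origin: centre of its underside; z up when upright.
- spool_a: Empty white plastic spool standing on end on the stool, 60 mm flange diameter, 55 mm high. Origin: centre of its underside. Bystander.
- spool_b: A second spool like spool_a. Bystander.
- jig: Lime green hard silicone jig body, fish-shaped, 112 mm long along its x, 26 mm thick, lying on the stool. Origin: middle of its underside. Bystander.
- scale_hook: Stainless steel scale hook of 8 mm bar lying flat on the stool, about 120 mm long along its x and 45 mm wide, with an eye at its -x end. Origin: on its underside near the middle. Bystander.
Mind the look-alikes: they are no part of the job. What is shaped like the lantern but red is not meant.

How it is judged:
On the way:
1. the drawer is out to its stop (within 8 mm) (value of joint drawer above 0.142 m), for 0.2 s.
At the end, for the whole second after the job is handed in: The thing that began in the drawer stands upright (within 0.15 rad) on the stool, its axis within 25 mm of the middle of the black rubber pad; the thing that began on the stool stands upright on the floor of the drawer; the drawer is within 8 mm of its stop; both are at rest (((horizontal distance between lantern and stool_spot below 0.025 m and z of lantern in the frame of stool_spot between -0.006 and 0.008 m and distance of lantern from where it was at the start of the episode above 0.2 m and x of jar in the frame of drawer_floor between -0.06 and 0.06 m and y of jar in the frame of drawer_floor between -0.065 and 0.065 m and z of jar in the frame of drawer_floor between -0.006 and 0.008 m) or (horizontal distance between jar and stool_spot below 0.025 m and z of jar in the frame of stool_spot between -0.006 and 0.008 m and distance of jar from where it was at the start of the episode above 0.2 m and x of lantern in the frame of drawer_floor between -0.06 and 0.06 m and y of lantern in the frame of drawer_floor between -0.065 and 0.065 m and z of lantern in the frame of drawer_floor between -0.006 and 0.008 m)) and value of joint drawer above 0.142 m and angle between each of lantern, jar's own z axis and vertical below 0.15 rad and linear speed of each of lantern, jar below 0.02 m/s); the robot touches nothing.
It fails at once if a bystander on the stool moved more than 20 mm (distance of any of spool_a, spool_b, jig, scale_hook from where it was at the start of the episode above 0.02 m).
It fails at once if the lantern or the jar tipped more than 0.6 rad (angle between any of lantern, jar's own z axis and vertical above 0.6 rad).
It fails at once if the lantern or the jar dropped (falling free faster than 0.65 m/s, about 20 mm) ((linear speed of lantern above 0.65 m/s and contact force between lantern and anything else below 0.05 N) or (linear speed of jar above 0.65 m/s and contact force between jar and anything else below 0.05 N)).
It also fails if it takes over 72 s, if anything falls off the work surface, if the arm or the gripper's body presses on something with over 40 N, if the wrist force passes 120 N, or if a joint passes its speed limit or range.

### The arm

A 7-joint arm with a two-finger parallel gripper is mounted at the origin on the work surface. World frame = base frame: x ahead of the robot, y to its left, z up, the work surface at z = 0. Lengths are in m, angles in rad, forces in N, time in s.
With the tool pointing down it reaches from about 0.4 to 0.85 m from the base axis. Payload 4.5 kg.
Tool frame: the origin (TCP) lies midway between the tips of the shut fingers; the grasp point (between the pads) lies behind it (r.grip_point_offset is the z of the grasp point in the tool frame, in m); z points along the fingers, y is the line along which they close (so a half turn about z gives the same grasp; the last joint's range is limited). The gripper opens to 88 mm and grips with 3 to 60 N. Pads are 18 mm wide; open, the fingers measure 123 mm over their backs; the gripper's body (75 mm by 187 mm) begins 45 mm behind the grasp point.
Start: joints at [-1.168, 0.689, -0.195, 1.565, 0.157, 0.902, -0.215], TCP at [0.225, 0.583, 0.239] pointing down, gripper open.
Joint ranges: [-3.01, 3.01], [-0.46, 2.08], [-1.47, 1.51], [0.13, 2.56], [-1, 4.14], [0.04, 2.09], [-2.66, 2.66]. Speed limits (rad/s): [2.57, 2.57, 3.14, 3.14, 3.14, 3.14, 3.14].

### API

Orientations are given as a unit quaternion [x, y, z, w].
In Python, from plant import r, optics, workorder gives the robot as it stands.
- The arm moves only by the shell command python3 -m creep 'ROWS' [FORCE]. ROWS is JSON, a list of rows, each an object of numbers: "grip": the gripper command: -1 is shut, 1 is fully open, values between are in proportion; "tx", "ty", "tz": the shift along the tool's x, y, z in cm; "spin": the turn about the tool's z in degrees. In form: [{"grip": .., "tx": .., "ty": .., "tz": .., "spin": ..}, ...]. A call has 1 to 8 rows; each row shifts and turns the commanded pose from where the row before left it, along the tool's axes as they then stand; what a row does not reach is not made up. A row lasts 1/12 s, in which the tool goes at most 41.7 mm and 7.16 degrees, less where a joint would pass 70% of its speed; a pose out of reach is approached as far as the arm can. A call with a gripper value outside its range is refused whole. The fingers move at their own pace and stop on an object; FORCE is the grip in N (left out, the last holds). Time passes only in rows, so rows that do not move let the fingers close. It gives the time, the measured TCP pose, the force, the opening and the grip force at its end, in the units of the state.
- r.get_state(): the state, without advancing time (a new reading comes with each control period).
- optics.snapshot(name): name is "scene" or "side" or "wrist"; returns (picture, depth): 400x640x3 uint8, red, green, blue; 400x640 float32, m along the optical axis (not along the pixel's ray), 0 where there is no reading.
- optics.get_calibration(name): a dict with "fx", "fy", "cx", "cy" (pixels), "extrinsics" (4x4, takes a point from world to camera coordinates). Camera axes: x right, y down, z forward; pixel columns grow to the right and rows downward; lengths in m; the calibration is good to about 2 mm. A picture is of the moment at which its call begins: read the wrist's pose just before it. get_calibration takes no time and is no camera call; for the wrist camera it gives the pose at the moment of the call.
- workorder.finish_job(): hands the job in; it is judged then, once.
The state is a dict: "clock": time; "q": joint angles; "qd": joint speeds; "joint_torque": joint torques, N m; "tool_pos": TCP position; "eef_rot": TCP orientation; "contact_force": force on the tool from outside, world axes, zero at the start; "moment": the same for the moment, N m; "opening": opening from 0.0 (shut) to 1.0 (fully open); "finger_force": force on a finger pad.
Only numpy, scipy, OpenCV 4.12 (cv2) and the standard library are available. Lean on these libraries where they do the work, as an engineer would, in place of code of your own. Each camera call takes 0.05 s, during which the arm holds its last target. There are 200 camera calls.

## Working session

There is one attempt and no reset: what is moved stays moved. The work goes in short steps, Python scripts to look and compute and a shell command to move; the robot and the scene stay as the last step left them, time stands still between calls to the robot, and variables do not carry over. Pictures are saved under pics/ and viewed, at most 10 in all, crops included, and the job is handed in when it is done.

```bash
mkdir -p pics; ls
python3 - <<'E'
from plant import r,optics
import cv2,numpy as np
s=r.get_state();print(s['clock'],s['tool_pos'],s['eef_rot'],s['opening'],r.grip_point_offset)
for n in ['scene','side']:
    p,d=optics.snapshot(n);cv2.imwrite(f'pics/{n}0.png',p[:,:,::-1]);np.save(f'pics/{n}0.npy',d)
    c=optics.get_calibration(n);print(n,c['fx'],c['fy'],c['cx'],c['cy'],np.round(c['extrinsics'],3).tolist(),(d>0).mean())
E
```

```text
pics
0.0 [0.22514305 0.58236942 0.23790993] [ 1.83319422e-01  9.83052975e-01 -9.11064181e-04 -9.24611071e-05] 1.0027601203396075 -0.0187
scene 370.1486365083688 370.1486365083688 317.63439193830567 199.2557155351908 [[-0.405, 0.914, 0.008, 0.37], [0.763, 0.343, -0.548, -0.33], [-0.503, -0.216, -0.837, 1.256], [0.0, 0.0, 0.0, 1.0]] 0.99596484375
side 502.19428155596705 502.19428155596705 319.8332281814353 196.84415825766703 [[-0.837, -0.546, -0.015, 0.41], [-0.463, 0.724, -0.51, 0.428], [0.29, -0.421, -0.86, 1.536], [0.0, 0.0, 0.0, 1.0]] 0.995953125
```

View pics/scene0.png

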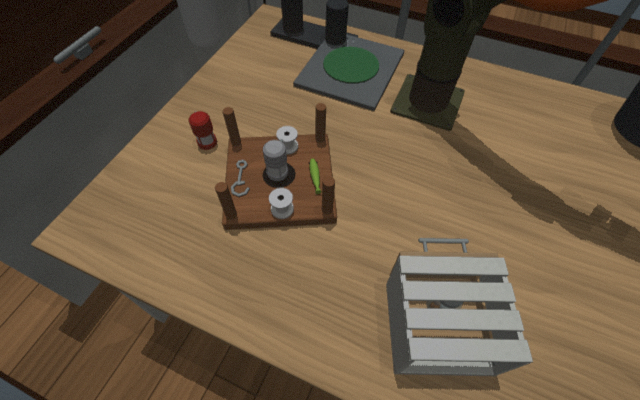

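View pics/side0.png

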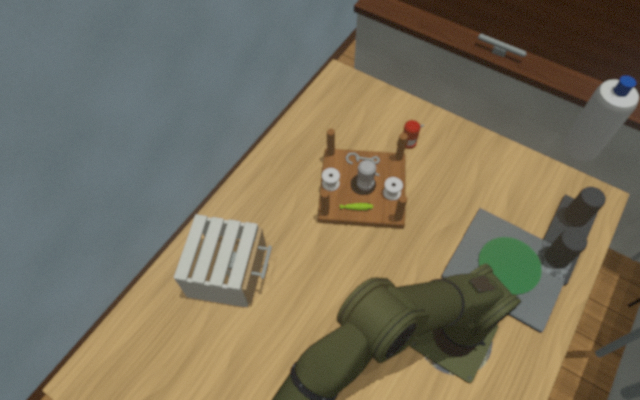

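The lantern is grey on the pad (scene 275,155; side 366,175). Its look-alike is the red one beside the stool (scene 203,130; side 411,133), which is not meant. The jar should be in the locker drawer, as something bluish shows through the slats at scene 450,300. The handle bar is at scene 443,240. I'll choose the grey lantern and take measurements next.

```bash
cat > h.py <<'E'
import numpy as np,cv2
from plant import r,optics
from scipy.spatial.transform import Rotation as R
def cloud(d,c):
    v,u=np.indices(d.shape);P=np.stack([(u-c['cx'])/c['fx']*d,(v-c['cy'])/c['fy']*d,d],-1)
    E=c['extrinsics'];W=(P-E[:3,3])@E[:3,:3];W[d<=0]=9;return W
def ray(u,v,z,c):
    E=np.array(c['extrinsics']);o=-E[:3,:3].T@E[:3,3];k=E[:3,:3].T@np.array([(u-c['cx'])/c['fx'],(v-c['cy'])/c['fy'],1]);return o+k*(z-o[2])/k[2]
def proj(p,c):
    q=c['extrinsics'][:3,:3]@np.array(p)+c['extrinsics'][:3,3];return c['fx']*q[0]/q[2]+c['cx'],c['fy']*q[1]/q[2]+c['cy']
def toolmove(p,yaw=None):
    "cm in tool axes from TCP to p; yaw = world angle of tool y"
    s=r.get_state();M=R.from_quat(s['eef_rot']).as_matrix();y=np.degrees(np.arctan2(M[1,1],M[0,1]))
    print('tcp',np.round(s['tool_pos'],4),'yaw_y %.1f'%y,'move cm',np.round(M.T@(np.array(p)-s['tool_pos'])*100,2),
      '' if yaw is None else 'spin(world-down => -dyaw) %.1f'%(-((yaw-y+90)%180-90)))
E
python3 - <<'E'
from h import *
def rect(W,m):
    p=W[m][:,:2].astype(np.float32);x=cv2.minAreaRect(p*1000);return len(p),np.round(x[0]),np.round(x[1]),round(x[2],1)
for n in ['scene','side']:
    d=np.load(f'pics/{n}0.npy');c=optics.get_calibration(n);W=cloud(d,c);z=W[...,2]
    img=cv2.imread(f'pics/{n}0.png')
    v,u=np.indices(d.shape)
    b={'scene':[(380,260,540,380),(218,95,345,235),(405,230,475,258)],'side':[(170,210,265,310),(310,120,415,232),(250,225,275,285)]}[n]
    def box(i): x0,y0,x1,y1=b[i];return (u>=x0)&(u<x1)&(v>=y0)&(v<y1)
    print(n,'roof',rect(W,box(0)&(abs(z-.168)<.006)))
    m=box(0)&(z>.02)&(z<.14)
    print('slab',rect(W,box(1)&(abs(z-.036)<.005)))
    for nm,lo,hi in [('legs',.160,.172),('head',.132,.155)]:
        k,l,st,ce=cv2.connectedComponentsWithStats((box(1)&(z>lo)&(z<hi)).astype(np.uint8))
        for i in range(1,k):
            if st[i,4]>8: print(nm,st[i,:5],np.round(W[l==i].mean(0),3),rect(W,l==i))
    print('handle',rect(W,box(2)&(abs(z-.14)<.012)))
E
```

```text
scene roof (8994, array([723., 213.]), array([195., 217.]), 23.1)
slab (6241, array([ 504., -302.]), array([303., 299.]), 28.1)
legs [315 103  11  10  81] [ 0.337 -0.249  0.166] (81, array([ 335., -250.]), array([32., 27.]), 39.2)
legs [222 107  12  10  88] [ 0.454 -0.469  0.166] (88, array([ 453., -471.]), array([29., 29.]), 64.9)
legs [322 177  13  11 113] [ 0.557 -0.132  0.166] (113, array([ 557., -133.]), array([28., 28.]), 76.9)
legs [218 182  10  12 100] [ 0.673 -0.349  0.166] (100, array([ 670., -350.]), array([30., 21.]), 28.4)
head [315 110  11  10  66] [ 0.345 -0.246  0.144] (66, array([ 343., -248.]), array([16., 29.]), 15.0)
head [223 114  13  10  67] [ 0.46  -0.463  0.144] (67, array([ 457., -466.]), array([18., 30.]), 41.3)
head [263 140  23  20 351] [ 0.505 -0.305  0.144] (351, array([ 501., -307.]), array([55., 57.]), 26.5)
head [322 185  13  10  72] [ 0.566 -0.129  0.144] (72, array([ 564., -130.]), array([14., 29.]), 17.0)
head [218 189  12  11  67] [ 0.679 -0.344  0.144] (67, array([ 679., -345.]), array([13., 28.]), 51.9)
handle (320, array([593., 157.]), array([ 
[... 433 characters left out ...]
ay([27., 28.]), 71.4)
legs [398 195   9   8  52] [ 0.337 -0.251  0.167] (52, array([ 336., -254.]), array([29., 25.]), 83.7)
head [326 134   9   8  37] [ 0.671 -0.347  0.144] (37, array([ 671., -348.]), array([28., 19.]), 32.0)
head [398 138   9   7  34] [ 0.452 -0.464  0.144] (34, array([ 452., -465.]), array([28., 15.]), 17.8)
head [358 160  19  16 231] [ 0.499 -0.306  0.144] (231, array([ 499., -310.]), array([61., 56.]), 30.0)
head [320 196   9   6  31] [ 0.553 -0.126  0.143] (31, array([ 553., -126.]), array([26., 12.]), 26.9)
head [397 200   9   8  33] [ 0.335 -0.243  0.144] (33, array([ 337., -244.]), array([29., 14.]), 8.9)
handle (270, array([612., 136.]), array([ 55., 165.]), 31.3)
```

Run:
```python
from h import *
toolmove([.575,.15,.26],23)
```

```text
tcp [0.2251 0.5825 0.238 ] yaw_y 68.9 move cm [-48.22 -27.73  -2.15] spin(world-down => -dyaw) 45.9
```

```bash
python3 -m creep '[{"tx":-3.4,"ty":-2,"tz":-0.3},{"tx":-3.4,"ty":-2,"tz":-0.3},{"tx":-3.4,"ty":-2,"tz":-0.3},{"tx":-3.4,"ty":-2,"tz":-0.3},{"tx":-3.4,"ty":-2,"tz":-0.3},{"tx":-3.4,"ty":-2,"tz":-0.3},{"tx":-3.4,"ty":-2,"tz":-0.3},{"tx":-3.4,"ty":-2}]'
python3 -m creep '[{"tx":-3.4,"ty":-2},{"tx":-3.4,"ty":-2},{"tx":-3.4,"ty":-2},{"tx":-3.4,"ty":-2},{"tx":-3.4,"ty":-2},{"tx":-3.4,"ty":-2},{"spin":7},{"spin":7}]'
python3 - <<'E'
from h import *
toolmove([.575,.15,.26],23)
E
```

```text
tcp [0.2251 0.5825 0.238 ] yaw_y 68.9 move cm [-48.22 -27.73  -2.15] spin(world-down => -dyaw) 45.9$[0]: bad value
$[0]: bad value
```

```bash
python3 -m creep '[{"grip":1,"tx":-3.4,"ty":-2,"tz":-0.3,"spin":0},{"grip":1,"tx":-3.4,"ty":-2,"tz":-0.3,"spin":0},{"grip":1,"tx":-3.4,"ty":-2,"tz":-0.3,"spin":0},{"grip":1,"tx":-3.4,"ty":-2,"tz":-0.3,"spin":0},{"grip":1,"tx":-3.4,"ty":-2,"tz":-0.3,"spin":0},{"grip":1,"tx":-3.4,"ty":-2,"tz":-0.3,"spin":0},{"grip":1,"tx":-3.4,"ty":-2,"tz":-0.3,"spin":0},{"grip":1,"tx":0,"ty":0,"tz":0,"spin":0}]'
```

```text
clock: 0.77
tool_pos: [0.4036, 0.3575, 0.2596]
eef_rot: [0.19, 0.982, -0.003, 0.002]
contact_force: [-0.3, -0.7, -0.3]
opening: 1.004
finger_force: 0.0
```

```bash
python3 -m creep '[{"grip":1,"tx":-3.4,"ty":-2,"tz":0,"spin":0},{"grip":1,"tx":-3.4,"ty":-2,"tz":0,"spin":0},{"grip":1,"tx":-3.4,"ty":-2,"tz":0,"spin":0},{"grip":1,"tx":-3.4,"ty":-2,"tz":0,"spin":0},{"grip":1,"tx":-3.4,"ty":-2,"tz":0,"spin":0},{"grip":1,"tx":-3.4,"ty":-2,"tz":0,"spin":0},{"grip":1,"tx":0,"ty":0,"tz":0,"spin":7},{"grip":1,"tx":0,"ty":0,"tz":0,"spin":7}]'
python3 -m creep '[{"grip":-0.4,"tx":0,"ty":0,"tz":0,"spin":7},{"grip":-0.4,"tx":0,"ty":0,"tz":0,"spin":7},{"grip":-0.4,"tx":0,"ty":0,"tz":0,"spin":7},{"grip":-0.4,"tx":0,"ty":0,"tz":0,"spin":7},{"grip":-0.4,"tx":0,"ty":0,"tz":0,"spin":3},{"grip":-0.4,"tx":0,"ty":0,"tz":0,"spin":0}]'
python3 - <<'E'
from h import *
toolmove([.575,.15,.26],23)
c=optics.get_calibration('wrist')
p,d=optics.snapshot('wrist');cv2.imwrite('pics/w1.png',p[:,:,::-1]);np.save('pics/w1.npy',d)
W=cloud(d,c);np.save('pics/w1W.npy',W)
print((d>0).mean(),d[d>0].min(),d.max(),proj(r.get_state()['tool_pos'],c))
E
```

```text
clock: 1.43
tool_pos: [0.5456, 0.1772, 0.2591]
eef_rot: [0.308, 0.951, -0.001, 0.0]
contact_force: [-0.6, 0.5, -0.5]
opening: 1.003
finger_force: 0.0
clock: 1.93
tool_pos: [0.5435, 0.1815, 0.2594]
eef_rot: [0.546, 0.838, -0.0, -0.0]
contact_force: [-0.1, -0.3, -0.2]
opening: 0.571
finger_force: 0.0
tcp [0.5435 0.1815 0.2594] yaw_y 23.8 move cm [-4.15  1.61 -0.07] spin(world-down => -dyaw) 0.8
0.99609375 0.056998286 0.86428434 (np.float64(316.0171667102057), np.float64(260.3699397235944))
```

View pics/w1.png

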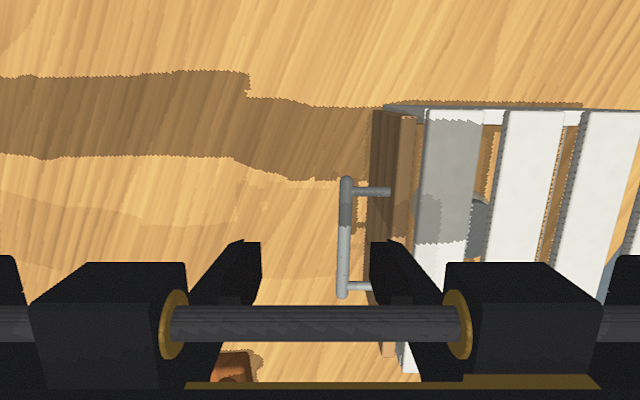

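The bar handle runs from (346,180) to (342,296). The panel's top is at x≈372–410 px, and the fingers are at 250 and 385.

Run:
```python
from h import *
W=np.load('pics/w1W.npy');z=W[...,2]
v,u=np.indices(z.shape)
m=(abs(z-.140)<.006)&(u>325)&(u<360)&(v>170)&(v<305)
p=W[m];x=cv2.minAreaRect((p[:,:2]*1000).astype(np.float32));print(m.sum(),x,np.median(p[:,2]))
m=(abs(z-.156)<.006)&(u>360)&(u<420)&(v>105)&(v<235)
p=W[m];print('panel',m.sum(),cv2.minAreaRect((p[:,:2]*1000).astype(np.float32)),np.median(p[:,2]))
h=np.array(x[0])/1000
toolmove([*h,.26],23.0)
toolmove([*h,.121],23.0)
```

```text
1772 ((585.2836303710938, 154.66415405273438), (20.211097717285156, 109.801025390625), 24.16750717163086) 0.14203444984900043
panel 2098 ((599.0741577148438, 222.12338256835938), (16.662914276123047, 91.32442474365234), 23.236202239990234) 0.15543349412517032
tcp [0.5435 0.1814 0.2594] yaw_y 24.0 move cm [-4.14  2.73 -0.06] spin(world-down => -dyaw) 1.0
tcp [0.5435 0.1814 0.2594] yaw_y 24.0 move cm [-4.14  2.74 13.84] spin(world-down => -dyaw) 1.0
```

```bash
python3 -m creep '[{"grip":-0.4,"tx":-2.1,"ty":1.15,"tz":0,"spin":0.5},{"grip":-0.4,"tx":-2,"ty":1.15,"tz":0,"spin":0.5},{"grip":-0.4,"tx":0,"ty":0,"tz":2,"spin":0},{"grip":-0.4,"tx":0,"ty":0,"tz":2,"spin":0},{"grip":-0.4,"tx":0,"ty":0,"tz":2,"spin":0},{"grip":-0.4,"tx":0,"ty":0,"tz":0,"spin":0},{"grip":-0.4,"tx":0,"ty":0,"tz":0,"spin":0}]'
python3 - <<'E'
from h import *
c=optics.get_calibration('wrist')
p,d=optics.snapshot('wrist');W=cloud(d,c);z=W[...,2];v,u=np.indices(z.shape)
m=(abs(z-.142)<.004)&(v<250);k,l,st,ce=cv2.connectedComponentsWithStats(m.astype(np.uint8))
ex=np.array([np.cos(.403),np.sin(.403)])
for i in range(1,k):
    if st[i,4]>150: q=W[l==i][:,:2]@ex;print(st[i],np.percentile(q,[2,25,50,75,98]).round(4))
print('tcp along x',np.array(r.get_state()['tool_pos'][:2])@ex)
toolmove([.5,.5,.119],23)
cv2.imwrite('pics/w2.png',p[:,:,::-1])
E
```

```text
clock: 2.57
tool_pos: [0.5806, 0.1527, 0.199]
eef_rot: [0.552, 0.834, -0.001, -0.001]
contact_force: [0.7, -1.0, 0.3]
opening: 0.296
finger_force: 0.0
[ 309   41   77  209 3198] [0.5902 0.594  0.5981 0.6156 0.6304]
tcp along x 0.5949290689811858
tcp [0.5815 0.153  0.2001] yaw_y 22.9 move cm [35.13  6.01  8.12] spin(world-down => -dyaw) -0.1
```

View pics/w2.png

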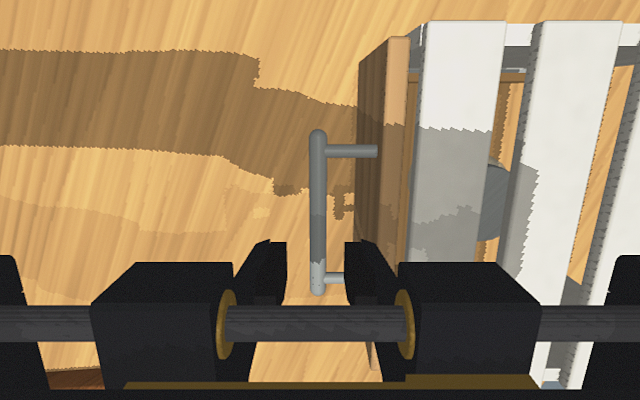

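The bar at px 318 sits midway between the fingers (287 and 345), and the cloud gives the same offset of 0.595. I'll descend, grip and pull.

```bash
python3 -m creep '[{"grip":-0.4,"tx":0,"ty":0,"tz":2,"spin":0},{"grip":-0.4,"tx":0,"ty":0,"tz":2,"spin":0},{"grip":-0.4,"tx":0,"ty":0,"tz":2,"spin":0},{"grip":-0.4,"tx":0,"ty":0,"tz":2.1,"spin":0},{"grip":-1,"tx":0,"ty":0,"tz":0,"spin":0},{"grip":-1,"tx":0,"ty":0,"tz":0,"spin":0},{"grip":-1,"tx":0,"ty":0,"tz":0,"spin":0},{"grip":-1,"tx":0,"ty":0,"tz":0,"spin":0}]' 30
python3 -m creep '[{"grip":-1,"tx":0,"ty":-1,"tz":0,"spin":0},{"grip":-1,"tx":0,"ty":-1.5,"tz":0,"spin":0},{"grip":-1,"tx":0,"ty":-2,"tz":0,"spin":0},{"grip":-1,"tx":0,"ty":-2,"tz":0,"spin":0}]'
```

```text
clock: 3.28
tool_pos: [0.5823, 0.1531, 0.1202]
eef_rot: [0.553, 0.833, 0.001, 0.001]
contact_force: [0.5, -0.5, -2.4]
opening: 0.108
finger_force: 29.8
clock: 3.62
tool_pos: [0.5243, 0.1286, 0.1203]
eef_rot: [0.553, 0.833, 0.003, 0.002]
contact_force: [4.0, 1.7, -5.6]
opening: 0.098
finger_force: 30.1
```

```bash
python3 -m creep '[{"grip":-1,"tx":0,"ty":-2,"tz":0,"spin":0},{"grip":-1,"tx":0,"ty":-2,"tz":0,"spin":0},{"grip":-1,"tx":0,"ty":-2,"tz":0,"spin":0},{"grip":-1,"tx":0,"ty":-1.5,"tz":0,"spin":0},{"grip":-1,"tx":0,"ty":-0.7,"tz":0,"spin":0},{"grip":-1,"tx":0,"ty":-0.5,"tz":0,"spin":0},{"grip":-1,"tx":0,"ty":0,"tz":0,"spin":0}]'
```

```text
clock: 4.2
tool_pos: [0.4475, 0.096, 0.1202]
eef_rot: [0.553, 0.833, 0.006, 0.004]
contact_force: [5.7, 2.5, -3.4]
opening: 0.103
finger_force: 30.0
```

```bash
python3 -m creep '[{"grip":-1,"tx":0,"ty":-0.4,"tz":0,"spin":0},{"grip":-1,"tx":0,"ty":-0.3,"tz":0,"spin":0},{"grip":-1,"tx":0,"ty":0,"tz":0,"spin":0},{"grip":-1,"tx":0,"ty":0,"tz":0,"spin":0}]'
```

```text
clock: 4.53
tool_pos: [0.4476, 0.096, 0.1203]
eef_rot: [0.552, 0.834, 0.011, 0.008]
contact_force: [17.3, 5.8, -14.4]
opening: 0.105
finger_force: 30.7
```

The drawer is at its stop: the force rose with no further motion. I'll relax, release and rise to look into it.

```bash
python3 -m creep '[{"grip":-1,"tx":0,"ty":0.5,"tz":0,"spin":0},{"grip":-0.4,"tx":0,"ty":0,"tz":0,"spin":0},{"grip":-0.4,"tx":0,"ty":0,"tz":0,"spin":0},{"grip":-0.4,"tx":0,"ty":0,"tz":0,"spin":0},{"grip":-0.4,"tx":0,"ty":0,"tz":-1.5,"spin":0},{"grip":-0.4,"tx":0,"ty":0,"tz":-3,"spin":0},{"grip":-0.4,"tx":0,"ty":0,"tz":-4,"spin":0},{"grip":-0.4,"tx":0,"ty":0,"tz":-4,"spin":0}]'
python3 -m creep '[{"grip":1,"tx":0,"ty":1.5,"tz":-4,"spin":0},{"grip":1,"tx":0,"ty":3,"tz":-2,"spin":0},{"grip":1,"tx":0,"ty":3,"tz":0,"spin":0},{"grip":1,"tx":0,"ty":0,"tz":0,"spin":0},{"grip":1,"tx":0,"ty":0,"tz":0,"spin":0}]'
python3 - <<'E'
from h import *
s=r.get_state();print(s['tool_pos'],s['opening'])
c=optics.get_calibration('wrist')
p,d=optics.snapshot('wrist');W=cloud(d,c);np.save('pics/w3W.npy',W)
cv2.imwrite('pics/w3.png',p[:,:,::-1])
p,d=optics.snapshot('scene');np.save('pics/scene1.npy',d);cv2.imwrite('pics/scene1.png',p[:,:,::-1])
p,d=optics.snapshot('side');np.save('pics/side1.npy',d);cv2.imwrite('pics/side1.png',p[:,:,::-1])
E
```

```text
clock: 5.2
tool_pos: [0.4373, 0.0923, 0.2447]
eef_rot: [0.553, 0.833, -0.002, -0.002]
contact_force: [0.7, 0.9, -0.5]
opening: 0.298
finger_force: 0.0
clock: 5.62
tool_pos: [0.5077, 0.122, 0.3024]
eef_rot: [0.553, 0.833, -0.001, -0.001]
contact_force: [-1.1, -0.4, -0.0]
opening: 0.652
finger_force: 0.0
[0.50768642 0.12203283 0.30244495] 0.6521305284039861
```

View pics/w3.png

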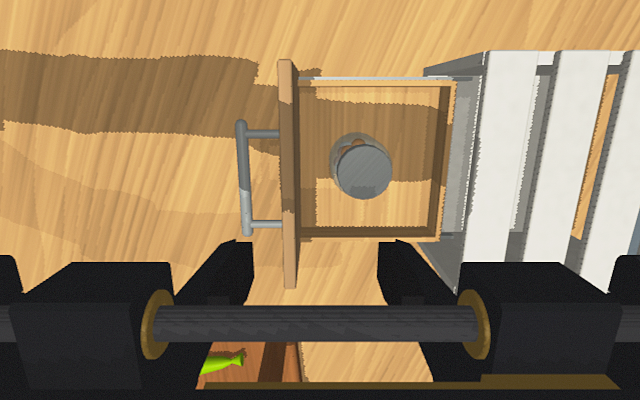

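The drawer is open and the jar's lid (363,172) is near the middle of its floor, with the panel at px 288.

Run:
```python
from h import *
W=np.load('pics/w3W.npy');z=W[...,2];v,u=np.indices(z.shape)
ex=np.array([np.cos(.403),np.sin(.403)]);ey=np.array([-ex[1],ex[0]])
L=np.array([.723,.213])
def rep(n,m):
    p=W[m];c=cv2.minEnclosingCircle((p[:,:2]*1000).astype(np.float32));q=p[:,:2]-L
    print(n,m.sum(),'z',np.median(p[:,2]).round(4),'circ',np.round(c[0]),round(c[1],1),'lx',np.percentile(q@ex,[1,50,99]).round(3),'ly',np.percentile(q@ey,[1,50,99]).round(3))
rep('lid',(abs(z-.122)<.006)&(u>320)&(u<400)&(v>130)&(v<210))
rep('panel',(abs(z-.156)<.006)&(u>260)&(u<310)&(v>50)&(v<290))
rep('floor',(abs(z-.036)<.006)&(u>285)&(u<450)&(v>75)&(v<245))
rep('handle',(abs(z-.142)<.004)&(u>230)&(u<250)&(v>110)&(v<240))
rep('roof',(abs(z-.168)<.005)&(u>440))
d=np.load('pics/scene1.npy');W=cloud(d,optics.get_calibration('scene'));z=W[...,2];q=W[...,:2]-L
rep('lid_s',(abs(z-.122)<.006)&(abs(q@ex+.17)<.05)&(abs(q@ey)<.06))
d=np.load('pics/side1.npy');W=cloud(d,optics.get_calibration('side'));z=W[...,2];q=W[...,:2]-L
rep('lid_d',(abs(z-.122)<.006)&(abs(q@ex+.17)<.05)&(abs(q@ey)<.06))
```

```text
lid 2368 z 0.1216 circ [550. 143.] 27.1 lx [-0.211 -0.187 -0.162] ly [-0.022  0.004  0.028]
panel 3207 z 0.1555 circ [484. 111.] 102.6 lx [-0.264 -0.258 -0.253] ly [-0.1    0.015  0.101]
floor 15821 z 0.0357 circ [576. 153.] 133.0 lx [-0.252 -0.165 -0.093] ly [-0.085  0.016  0.084]
handle 1255 z 0.1423 circ [447.  96.] 54.7 lx [-0.305 -0.299 -0.293] ly [-0.051  0.01   0.054]
roof 28247 z 0.1674 circ [689. 202.] 123.7 lx [-0.103 -0.036  0.038] ly [-0.083  0.021  0.106]
lid_s 408 z 0.1226 circ [551. 142.] 27.5 lx [-0.21  -0.184 -0.16 ] ly [-0.023  0.002  0.028]
lid_d 223 z 0.1225 circ [553. 141.] 28.4 lx [-0.211 -0.185 -0.16 ] ly [-0.024  0.001  0.026]
```

Run:
```python
from h import *
print(r.get_state()['q'].round(2) if hasattr(r.get_state()['q'],'round') else r.get_state()['q'])
toolmove([.551,.1425,.30],113);toolmove([.551,.1425,.0655],113)
# toggle: points near lantern axis at z .12-.13 with radius 34..48
for n in ['scene','side']:
    d=np.load(f'pics/{n}1.npy');W=cloud(d,optics.get_calibration(n));q=W[...,:2]-np.array([.503,-.303]);rr=np.hypot(q[...,0],q[...,1]);m=(rr>.036)&(rr<.05)&(W[...,2]>.112)&(W[...,2]<.137)
    print(n,m.sum(),np.degrees(np.arctan2(q[m][:,1],q[m][:,0])).round(),W[m][:,2].round(3))
```

```text
[-0.31  0.47 -0.02  1.8   0.01  0.88  0.06]
tcp [0.5061 0.121  0.3019] yaw_y 22.8 move cm [0.24 4.97 0.17] spin(world-down => -dyaw) 89.8
tcp [0.5061 0.121  0.3019] yaw_y 22.8 move cm [ 0.24  5.06 23.62] spin(world-down => -dyaw) 89.8
scene 7 [-171. -168. -172. -174. -169. -174. -173.] [0.13  0.128 0.13  0.127 0.128 0.13  0.123]
side 0 [] []
```

```bash
python3 -m creep '[{"grip":1,"tx":0.1,"ty":2.5,"tz":0,"spin":0},{"grip":1,"tx":0.1,"ty":2.5,"tz":0,"spin":0},{"grip":1,"tx":0,"ty":0,"tz":0,"spin":7},{"grip":1,"tx":0,"ty":0,"tz":0,"spin":7},{"grip":1,"tx":0,"ty":0,"tz":0,"spin":7},{"grip":1,"tx":0,"ty":0,"tz":0,"spin":7},{"grip":1,"tx":0,"ty":0,"tz":0,"spin":7},{"grip":1,"tx":0,"ty":0,"tz":0,"spin":7}]'
python3 -m creep '[{"grip":1,"tx":0,"ty":0,"tz":2,"spin":7},{"grip":1,"tx":0,"ty":0,"tz":2,"spin":7},{"grip":1,"tx":0,"ty":0,"tz":2,"spin":7},{"grip":1,"tx":0,"ty":0,"tz":0,"spin":7},{"grip":1,"tx":0,"ty":0,"tz":0,"spin":7},{"grip":1,"tx":0,"ty":0,"tz":0,"spin":7},{"grip":1,"tx":0,"ty":0,"tz":0,"spin":6},{"grip":1,"tx":0,"ty":0,"tz":0,"spin":0}]'
python3 - <<'E'
from h import *
print(np.round(r.get_state()['q'],2))
toolmove([.551,.1425,.0655],113)
E
```

```text
clock: 6.43
tool_pos: [0.5519, 0.1425, 0.3021]
eef_rot: [0.817, 0.577, -0.001, -0.001]
contact_force: [-0.7, 0.7, 0.2]
opening: 1.003
finger_force: 0.0
clock: 7.1
tool_pos: [0.5519, 0.1427, 0.2421]
eef_rot: [0.98, 0.197, -0.001, 0.0]
contact_force: [-0.4, -0.5, 0.7]
opening: 1.0
finger_force: 0.0
[-0.58  0.65  0.42  1.75 -0.34  0.82 -1.17]
tcp [0.5519 0.1427 0.2421] yaw_y -67.3 move cm [-0.04 -0.02 17.66] spin(world-down => -dyaw) -0.3
```

```bash
python3 -m creep '[{"grip":1,"tx":0,"ty":0,"tz":3,"spin":0},{"grip":1,"tx":0,"ty":0,"tz":3,"spin":0},{"grip":1,"tx":0,"ty":0,"tz":3,"spin":0},{"grip":1,"tx":0,"ty":0,"tz":2.5,"spin":0},{"grip":1,"tx":0,"ty":0,"tz":2.5,"spin":0},{"grip":1,"tx":0,"ty":0,"tz":2,"spin":0},{"grip":1,"tx":0,"ty":0,"tz":1.7,"spin":0},{"grip":1,"tx":0,"ty":0,"tz":0,"spin":0}]'
python3 -m creep '[{"grip":-1,"tx":0,"ty":0,"tz":0,"spin":0},{"grip":-1,"tx":0,"ty":0,"tz":0,"spin":0},{"grip":-1,"tx":0,"ty":0,"tz":0,"spin":0},{"grip":-1,"tx":0,"ty":0,"tz":0,"spin":0},{"grip":-1,"tx":0,"ty":0,"tz":0,"spin":0}]' 30
```

```text
clock: 7.77
tool_pos: [0.5503, 0.1426, 0.0627]
eef_rot: [0.98, 0.199, -0.004, -0.0]
contact_force: [0.3, 0.1, -0.7]
opening: 1.0
finger_force: 0.0
clock: 8.18
tool_pos: [0.5541, 0.1436, 0.067]
eef_rot: [0.98, 0.198, 0.001, -0.0]
contact_force: [-0.9, 1.0, 5.8]
opening: 0.718
finger_force: 30.0
```

```bash
python3 -m creep '[{"grip":-1,"tx":0,"ty":0,"tz":-0.5,"spin":0},{"grip":-1,"tx":0,"ty":0,"tz":-1,"spin":0},{"grip":-1,"tx":0,"ty":0,"tz":-2,"spin":0},{"grip":-1,"tx":0,"ty":0,"tz":-3,"spin":0},{"grip":-1,"tx":0,"ty":0,"tz":-3,"spin":0},{"grip":-1,"tx":0,"ty":0,"tz":-3,"spin":0},{"grip":-1,"tx":0,"ty":0,"tz":-3,"spin":0},{"grip":-1,"tx":0,"ty":0,"tz":-2,"spin":0}]' 35
python3 - <<'E'
from h import *
s=r.get_state()
toolmove([.72,-.12,s['tool_pos'][2]],-67);toolmove([.72,-.12,.029],-67)
E
```

```text
clock: 8.85
tool_pos: [0.5538, 0.143, 0.244]
eef_rot: [0.98, 0.198, 0.001, 0.0]
contact_force: [0.4, -0.2, -4.7]
opening: 0.715
finger_force: 35.0
tcp [0.5538 0.143  0.244 ] yaw_y -67.1 move cm [5.100e+00 3.069e+01 3.000e-02] spin(world-down => -dyaw) -0.1
tcp [0.5538 0.143  0.244 ] yaw_y -67.1 move cm [ 5.04 30.67 21.53] spin(world-down => -dyaw) -0.1
```

```bash
python3 -m creep '[{"grip":-1,"tx":0.3,"ty":2,"tz":0,"spin":0},{"grip":-1,"tx":0.5,"ty":3,"tz":0,"spin":0},{"grip":-1,"tx":0.6,"ty":3.9,"tz":0,"spin":0},{"grip":-1,"tx":0.6,"ty":4,"tz":0,"spin":0},{"grip":-1,"tx":0.7,"ty":4,"tz":0,"spin":0},{"grip":-1,"tx":0.7,"ty":4,"tz":0,"spin":0},{"grip":-1,"tx":0.6,"ty":3.8,"tz":0,"spin":0},{"grip":-1,"tx":0.5,"ty":3,"tz":0,"spin":0}]'
python3 -m creep '[{"grip":-1,"tx":0.5,"ty":2.2,"tz":1,"spin":0},{"grip":-1,"tx":0,"ty":0.8,"tz":2,"spin":0},{"grip":-1,"tx":0,"ty":0,"tz":3,"spin":0},{"grip":-1,"tx":0,"ty":0,"tz":3.5,"spin":0},{"grip":-1,"tx":0,"ty":0,"tz":3.5,"spin":0},{"grip":-1,"tx":0,"ty":0,"tz":3,"spin":0},{"grip":-1,"tx":0,"ty":0,"tz":2,"spin":0},{"grip":-1,"tx":0,"ty":0,"tz":0,"spin":0}]'
```

```text
clock: 9.52
tool_pos: [0.7027, -0.0986, 0.2409]
eef_rot: [0.98, 0.197, -0.001, 0.001]
contact_force: [0.7, -0.1, -3.2]
opening: 0.718
finger_force: 35.0
clock: 10.18
tool_pos: [0.714, -0.1188, 0.0549]
eef_rot: [0.98, 0.198, -0.006, -0.002]
contact_force: [-0.2, 0.5, -5.1]
opening: 0.716
finger_force: 35.0
```

```bash
python3 -m creep '[{"grip":-1,"tx":0,"ty":0,"tz":0,"spin":0},{"grip":-1,"tx":0,"ty":0,"tz":1,"spin":0},{"grip":-1,"tx":0,"ty":0,"tz":1,"spin":0},{"grip":-1,"tx":0,"ty":0,"tz":0.5,"spin":0},{"grip":-1,"tx":0,"ty":0,"tz":0,"spin":0},{"grip":-1,"tx":0,"ty":0,"tz":0,"spin":0}]'
```

```text
clock: 10.68
tool_pos: [0.7188, -0.1201, 0.0357]
eef_rot: [0.98, 0.198, -0.0, -0.0]
contact_force: [0.9, 0.2, -3.7]
opening: 0.716
finger_force: 35.0
```

```bash
python3 -m creep '[{"grip":-1,"tx":0,"ty":0,"tz":0.3,"spin":0},{"grip":-1,"tx":0,"ty":0,"tz":0.2,"spin":0},{"grip":-1,"tx":0,"ty":0,"tz":0,"spin":0},{"grip":-1,"tx":0,"ty":0,"tz":0,"spin":0}]'
```

```text
clock: 11.02
tool_pos: [0.7193, -0.1203, 0.0311]
eef_rot: [0.98, 0.198, 0.0, 0.0]
contact_force: [-0.2, 0.3, -3.5]
opening: 0.715
finger_force: 35.0
```

```bash
python3 -m creep '[{"grip":-1,"tx":0,"ty":0,"tz":0.15,"spin":0},{"grip":-1,"tx":0,"ty":0,"tz":0.1,"spin":0},{"grip":-1,"tx":0,"ty":0,"tz":0,"spin":0},{"grip":-1,"tx":0,"ty":0,"tz":0,"spin":0}]'
```

```text
clock: 11.35
tool_pos: [0.7194, -0.1204, 0.031]
eef_rot: [0.98, 0.198, 0.001, -0.0]
contact_force: [-4.7, 0.4, 11.3]
opening: 0.713
finger_force: 35.0
```

Contact made. I'll release and rise, then measure the way to the lantern.

```bash
python3 -m creep '[{"grip":-1,"tx":0,"ty":0,"tz":-0.2,"spin":0},{"grip":1,"tx":0,"ty":0,"tz":0,"spin":0},{"grip":1,"tx":0,"ty":0,"tz":0,"spin":0},{"grip":1,"tx":0,"ty":0,"tz":0,"spin":0},{"grip":1,"tx":0,"ty":0,"tz":-1,"spin":0},{"grip":1,"tx":0,"ty":0,"tz":-3,"spin":0},{"grip":1,"tx":0,"ty":0,"tz":-4,"spin":0},{"grip":1,"tx":0,"ty":0,"tz":-4,"spin":0}]'
python3 -m creep '[{"grip":1,"tx":0,"ty":0,"tz":-4,"spin":0},{"grip":1,"tx":0,"ty":0,"tz":-4,"spin":0},{"grip":1,"tx":0,"ty":0,"tz":-4,"spin":0},{"grip":1,"tx":0,"ty":0,"tz":-1,"spin":0}]'
python3 - <<'E'
from h import *
s=r.get_state()
toolmove([.502,-.306,s['tool_pos'][2]],-82)
for n in ['scene','side']:
    p,d=optics.snapshot(n);W=cloud(d,optics.get_calibration(n));m=(abs(W[...,2]-.086)<.005)&(np.hypot(W[...,0]-.72,W[...,1]+.12)<.06)
    q=W[m];print(n,m.sum(),q.mean(0).round(4) if m.any() else '')
E
```

```text
clock: 12.02
tool_pos: [0.7182, -0.1201, 0.1512]
eef_rot: [0.98, 0.198, -0.001, -0.0]
contact_force: [0.8, -0.7, 0.2]
opening: 1.004
finger_force: 0.0
clock: 12.35
tool_pos: [0.7221, -0.1217, 0.2893]
eef_rot: [0.98, 0.198, 0.006, 0.003]
contact_force: [0.8, -0.3, 1.0]
opening: 1.0
finger_force: 0.0
tcp [ 0.7221 -0.1217  0.2893] yaw_y -67.1 move cm [-27.44   8.42  -0.23] spin(world-down => -dyaw) 14.9
scene 399 [ 0.7164 -0.1203  0.0867]
side 138 [ 0.7173 -0.1225  0.0867]
```

```bash
python3 -m creep '[{"grip":1,"tx":-3.9,"ty":1.2,"tz":0,"spin":0},{"grip":1,"tx":-3.9,"ty":1.2,"tz":0,"spin":0},{"grip":1,"tx":-3.9,"ty":1.2,"tz":0,"spin":0},{"grip":1,"tx":-3.9,"ty":1.2,"tz":0,"spin":0},{"grip":1,"tx":-3.9,"ty":1.2,"tz":0,"spin":0},{"grip":1,"tx":-3.9,"ty":1.2,"tz":0,"spin":0},{"grip":1,"tx":-2,"ty":0.6,"tz":0,"spin":0},{"grip":1,"tx":0,"ty":0,"tz":0,"spin":0}]'
python3 - <<'E'
from h import *
c=optics.get_calibration('wrist')
p,d=optics.snapshot('wrist');W=cloud(d,c);np.save('pics/w4W.npy',W);cv2.imwrite('pics/w4.png',p[:,:,::-1])
q=W[...,:2]-np.array([.502,-.306]);m=(W[...,2]>.140)&(W[...,2]<.152)&(np.hypot(*q.transpose(2,0,1))<.05)
print('top',m.sum(),[np.round(a,1) for a in cv2.minEnclosingCircle((W[m][:,:2]*1000).astype(np.float32))])
m=(W[...,2]>.112)&(W[...,2]<.135)&(np.hypot(*q.transpose(2,0,1))<.055)&(np.hypot(*q.transpose(2,0,1))>.036)
print('toggle',m.sum(),np.median(np.degrees(np.arctan2(q[m][:,1],q[m][:,0]))) if m.any() else '')
toolmove([.502,-.306,.106],-82)
E
```

```text
clock: 13.12
tool_pos: [0.5085, -0.2953, 0.2789]
eef_rot: [0.981, 0.193, -0.003, -0.0]
contact_force: [-0.9, -0.6, 0.3]
opening: 1.005
finger_force: 0.0
top 3054 [array([ 499.4, -310.3]), np.float64(28.5)]
toggle 102 -172.52879875353128
tcp [ 0.5117 -0.2925  0.2788] yaw_y -67.5 move cm [-1.36  0.91 17.28] spin(world-down => -dyaw) 14.5
```

View pics/w4.png

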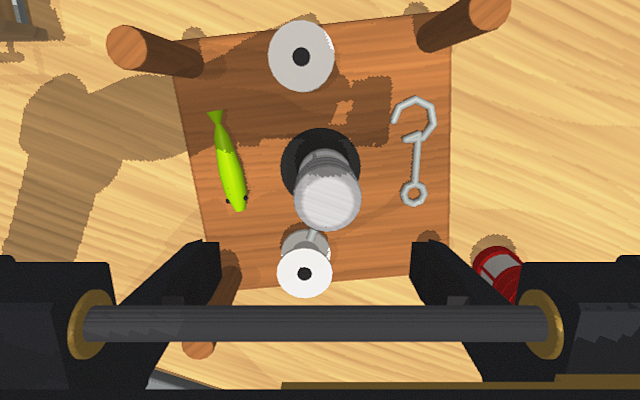

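The grey lantern is at (328,200) on the black pad, with its toggle pointing down the image at (318,232), about -172° in world. The fingers close across it, and the jig (228,165) and hook (413,150) lie low and clear. The red look-alike is at (500,270).

```bash
python3 -m creep '[{"grip":1,"tx":-1.65,"ty":1.0,"tz":0,"spin":0},{"grip":1,"tx":0,"ty":0,"tz":0,"spin":7},{"grip":1,"tx":0,"ty":0,"tz":0,"spin":7},{"grip":1,"tx":0,"ty":0,"tz":2,"spin":0},{"grip":1,"tx":0,"ty":0,"tz":2,"spin":0},{"grip":1,"tx":0,"ty":0,"tz":2,"spin":0},{"grip":1,"tx":0,"ty":0,"tz":0,"spin":0},{"grip":1,"tx":0,"ty":0,"tz":0,"spin":0}]'
python3 - <<'E'
from h import *
toolmove([.500,-.308,.102],-82)
c=optics.get_calibration('wrist')
p,d=optics.snapshot('wrist');W=cloud(d,c)
q=W[...,:2]-np.array([.502,-.306]);m=(W[...,2]>.140)&(W[...,2]<.152)&(np.hypot(*q.transpose(2,0,1))<.05)
print('top',m.sum(),[np.round(a,1) for a in cv2.minEnclosingCircle((W[m][:,:2]*1000).astype(np.float32))])
E
```

```text
clock: 13.83
tool_pos: [0.5041, -0.3043, 0.2185]
eef_rot: [0.997, 0.078, -0.001, -0.001]
contact_force: [-0.4, -0.1, 0.7]
opening: 0.995
finger_force: 0.0
tcp [ 0.5041 -0.3043  0.2185] yaw_y -81.0 move cm [-0.43  0.34 11.65] spin(world-down => -dyaw) 1.0
top 4740 [array([ 499.6, -310.5]), np.float64(28.4)]
```

```bash
python3 -m creep '[{"grip":1,"tx":-0.4,"ty":0.4,"tz":0,"spin":1},{"grip":1,"tx":0,"ty":0,"tz":2.5,"spin":0},{"grip":1,"tx":0,"ty":0,"tz":2.5,"spin":0},{"grip":1,"tx":0,"ty":0,"tz":2.5,"spin":0},{"grip":1,"tx":0,"ty":0,"tz":2.2,"spin":0},{"grip":1,"tx":0,"ty":0,"tz":1.9,"spin":0},{"grip":1,"tx":0,"ty":0,"tz":0,"spin":0},{"grip":1,"tx":0,"ty":0,"tz":0,"spin":0}]'
python3 -m creep '[{"grip":-1,"tx":0,"ty":0,"tz":0,"spin":0},{"grip":-1,"tx":0,"ty":0,"tz":0,"spin":0},{"grip":-1,"tx":0,"ty":0,"tz":0,"spin":0},{"grip":-1,"tx":0,"ty":0,"tz":0,"spin":0},{"grip":-1,"tx":0,"ty":0,"tz":0,"spin":0}]' 30
```

```text
clock: 14.55
tool_pos: [0.5006, -0.3115, 0.1046]
eef_rot: [0.998, 0.068, 0.0, 0.0]
contact_force: [-0.6, -0.7, 0.4]
opening: 0.999
finger_force: 0.0
clock: 14.97
tool_pos: [0.501, -0.3106, 0.105]
eef_rot: [0.998, 0.069, 0.001, -0.0]
contact_force: [-0.2, 1.5, 5.1]
opening: 0.667
finger_force: 30.0
```

```bash
python3 -m creep '[{"grip":-1,"tx":0,"ty":0,"tz":-0.5,"spin":0},{"grip":-1,"tx":0,"ty":0,"tz":-1,"spin":0},{"grip":-1,"tx":0,"ty":0,"tz":-2,"spin":0},{"grip":-1,"tx":0,"ty":0,"tz":-3,"spin":0},{"grip":-1,"tx":0,"ty":0,"tz":-3,"spin":0},{"grip":-1,"tx":0,"ty":0,"tz":-3,"spin":0},{"grip":-1,"tx":0,"ty":0,"tz":-3,"spin":0},{"grip":-1,"tx":0,"ty":0,"tz":-1,"spin":0}]' 35
python3 - <<'E'
from h import *
s=r.get_state();ex=np.array([np.cos(.403),np.sin(.403)])
t=np.array([.723,.213])-.176*ex;print(t)
toolmove([*t,s['tool_pos'][2]],-67)
E
```

```text
clock: 15.63
tool_pos: [0.5018, -0.3127, 0.274]
eef_rot: [0.998, 0.068, 0.003, 0.002]
contact_force: [1.0, -0.1, -2.7]
opening: 0.668
finger_force: 35.0
[0.56109961 0.14397636]
tcp [ 0.5018 -0.3127  0.274 ] yaw_y -82.2 move cm [ 12.1  -44.43  -0.16] spin(world-down => -dyaw) -15.2
```

```bash
python3 -m creep '[{"grip":-1,"tx":0.5,"ty":-2,"tz":0,"spin":0},{"grip":-1,"tx":0.8,"ty":-3,"tz":0,"spin":0},{"grip":-1,"tx":1,"ty":-3.7,"tz":0,"spin":0},{"grip":-1,"tx":1.1,"ty":-3.9,"tz":0,"spin":0},{"grip":-1,"tx":1.1,"ty":-3.9,"tz":0,"spin":0},{"grip":-1,"tx":1.1,"ty":-3.9,"tz":0,"spin":0},{"grip":-1,"tx":1.1,"ty":-3.9,"tz":0,"spin":0},{"grip":-1,"tx":1.1,"ty":-3.9,"tz":0,"spin":0}]'
python3 -m creep '[{"grip":-1,"tx":1.1,"ty":-3.9,"tz":0,"spin":0},{"grip":-1,"tx":1.1,"ty":-3.9,"tz":0,"spin":0},{"grip":-1,"tx":1,"ty":-3.5,"tz":0,"spin":0},{"grip":-1,"tx":0.7,"ty":-2.5,"tz":0,"spin":0},{"grip":-1,"tx":0.3,"ty":-1.5,"tz":0,"spin":-4},{"grip":-1,"tx":0,"ty":0,"tz":0,"spin":-6},{"grip":-1,"tx":0,"ty":0,"tz":0,"spin":-5},{"grip":-1,"tx":0,"ty":0,"tz":0,"spin":0}]'
python3 - <<'E'
from h import *
toolmove([.561,.144,.105],-67)
E
```

```text
clock: 16.3
tool_pos: [0.5384, -0.019, 0.2686]
eef_rot: [0.998, 0.068, -0.001, -0.0]
contact_force: [0.2, 0.1, -2.4]
opening: 0.671
finger_force: 35.0
clock: 16.97
tool_pos: [0.5591, 0.1366, 0.2685]
eef_rot: [0.98, 0.2, -0.001, -0.0]
contact_force: [0.5, -1.2, -3.0]
opening: 0.671
finger_force: 35.0
tcp [0.5591 0.1366 0.2685] yaw_y -67.0 move cm [ 0.49 -0.6  16.35] spin(world-down => -dyaw) 0.0
```

```bash
python3 -m creep '[{"grip":-1,"tx":0.3,"ty":-0.6,"tz":1,"spin":0},{"grip":-1,"tx":0,"ty":0,"tz":2,"spin":0},{"grip":-1,"tx":0,"ty":0,"tz":3,"spin":0},{"grip":-1,"tx":0,"ty":0,"tz":3,"spin":0},{"grip":-1,"tx":0,"ty":0,"tz":3,"spin":0},{"grip":-1,"tx":0,"ty":0,"tz":2,"spin":0},{"grip":-1,"tx":0,"ty":0,"tz":1,"spin":0},{"grip":-1,"tx":0,"ty":0,"tz":0.5,"spin":0}]'
python3 -m creep '[{"grip":-1,"tx":0,"ty":0,"tz":0,"spin":0},{"grip":-1,"tx":0,"ty":0,"tz":0,"spin":0}]'
```

```text
clock: 17.63
tool_pos: [0.5591, 0.1429, 0.1121]
eef_rot: [0.98, 0.197, -0.002, 0.0]
contact_force: [-0.5, 0.0, -2.1]
opening: 0.669
finger_force: 35.0
clock: 17.8
tool_pos: [0.561, 0.143, 0.1149]
eef_rot: [0.98, 0.198, 0.001, 0.0]
contact_force: [0.5, -0.5, -2.7]
opening: 0.67
finger_force: 35.0
```

```bash
python3 -m creep '[{"grip":-1,"tx":0,"ty":0,"tz":0.5,"spin":0},{"grip":-1,"tx":0,"ty":0,"tz":0.3,"spin":0},{"grip":-1,"tx":0,"ty":0,"tz":0.2,"spin":0},{"grip":-1,"tx":0,"ty":0,"tz":0,"spin":0},{"grip":-1,"tx":0,"ty":0,"tz":0,"spin":0}]'
```

```text
clock: 18.22
tool_pos: [0.5608, 0.1433, 0.105]
eef_rot: [0.98, 0.198, 0.001, -0.0]
contact_force: [-1.1, 0.2, 2.5]
opening: 0.669
finger_force: 35.0
```

```bash
python3 -m creep '[{"grip":1,"tx":0,"ty":0,"tz":0,"spin":0},{"grip":1,"tx":0,"ty":0,"tz":0,"spin":0},{"grip":1,"tx":0,"ty":0,"tz":0,"spin":0},{"grip":1,"tx":0,"ty":0,"tz":-1,"spin":0},{"grip":1,"tx":0,"ty":0,"tz":-3,"spin":0},{"grip":1,"tx":0,"ty":0,"tz":-4,"spin":0},{"grip":1,"tx":0,"ty":0,"tz":-4,"spin":0},{"grip":1,"tx":0,"ty":0,"tz":-3,"spin":0}]'
python3 - <<'E'
from h import *
L=np.array([.723,.213]);ex=np.array([np.cos(.403),np.sin(.403)]);ey=np.array([-ex[1],ex[0]])
c=optics.get_calibration('wrist');p,d=optics.snapshot('wrist');W=cloud(d,c);q=W[...,:2]-L
m=(abs(W[...,2]-.146)<.005)&(abs(q@ex+.176)<.05)&(abs(q@ey)<.06)
print('lantern',m.sum(),q[m].mean(0)@ex,q[m].mean(0)@ey,np.median(W[m][:,2]))
toolmove([.717,-.121,.26],-67)
E
```

```text
clock: 18.88
tool_pos: [0.561, 0.1426, 0.258]
eef_rot: [0.98, 0.198, 0.002, 0.0]
contact_force: [0.8, 0.7, 0.5]
opening: 1.001
finger_force: 0.0
lantern 3406 -0.1768851497790476 0.00010759092179284006 0.14535157171652224
tcp [0.5643 0.1429 0.2631] yaw_y -67.2 move cm [ 3.84 30.25  0.42] spin(world-down => -dyaw) -0.2
```

The lantern stands in the drawer at its middle. Next is the jar.

```bash
python3 -m creep '[{"grip":1,"tx":0.5,"ty":3.8,"tz":0,"spin":0},{"grip":1,"tx":0.5,"ty":3.8,"tz":0,"spin":0},{"grip":1,"tx":0.5,"ty":3.8,"tz":0,"spin":0},{"grip":1,"tx":0.5,"ty":3.8,"tz":0,"spin":0},{"grip":1,"tx":0.5,"ty":3.8,"tz":0,"spin":0},{"grip":1,"tx":0.5,"ty":3.8,"tz":0,"spin":0},{"grip":1,"tx":0.5,"ty":3.8,"tz":0,"spin":0},{"grip":1,"tx":0.5,"ty":3.7,"tz":0,"spin":0}]'
python3 -m creep '[{"grip":1,"tx":0,"ty":0,"tz":3,"spin":0},{"grip":1,"tx":0,"ty":0,"tz":3,"spin":0},{"grip":1,"tx":0,"ty":0,"tz":3,"spin":0},{"grip":1,"tx":0,"ty":0,"tz":1,"spin":0},{"grip":1,"tx":0,"ty":0,"tz":0,"spin":0},{"grip":1,"tx":0,"ty":0,"tz":0,"spin":0}]'
python3 - <<'E'
from h import *
toolmove([.717,-.121,.031],-67)
c=optics.get_calibration('wrist');p,d=optics.snapshot('wrist');W=cloud(d,c)
m=(abs(W[...,2]-.086)<.005)&(np.hypot(W[...,0]-.72,W[...,1]+.12)<.06)
print('jar',m.sum(),[np.round(a,1) for a in cv2.minEnclosingCircle((W[m][:,:2]*1000).astype(np.float32))])
E
```

```text
clock: 19.6
tool_pos: [0.7153, -0.1227, 0.2546]
eef_rot: [0.98, 0.198, -0.0, 0.0]
contact_force: [0.2, 0.6, 0.5]
opening: 0.999
finger_force: 0.0
clock: 20.1
tool_pos: [0.7153, -0.1207, 0.1551]
eef_rot: [0.98, 0.198, 0.0, 0.0]
contact_force: [0.5, -0.1, 0.7]
opening: 1.003
finger_force: 0.0
tcp [ 0.7153 -0.1207  0.1551] yaw_y -67.1 move cm [ 0.14  0.09 12.41] spin(world-down => -dyaw) -0.1
jar 4911 [array([ 715.4, -122. ]), np.float64(26.9)]
```

```bash
python3 -m creep '[{"grip":1,"tx":0,"ty":0.1,"tz":3,"spin":0},{"grip":1,"tx":0,"ty":0,"tz":3,"spin":0},{"grip":1,"tx":0,"ty":0,"tz":3,"spin":0},{"grip":1,"tx":0,"ty":0,"tz":2,"spin":0},{"grip":1,"tx":0,"ty":0,"tz":1.3,"spin":0},{"grip":1,"tx":0,"ty":0,"tz":0,"spin":0},{"grip":1,"tx":0,"ty":0,"tz":0,"spin":0}]'
python3 -m creep '[{"grip":-1,"tx":0,"ty":0,"tz":0,"spin":0},{"grip":-1,"tx":0,"ty":0,"tz":0,"spin":0},{"grip":-1,"tx":0,"ty":0,"tz":0,"spin":0},{"grip":-1,"tx":0,"ty":0,"tz":0,"spin":0},{"grip":-1,"tx":0,"ty":0,"tz":0,"spin":0}]' 35
```

```text
clock: 20.73
tool_pos: [0.7165, -0.1218, 0.0328]
eef_rot: [0.98, 0.198, 0.001, 0.001]
contact_force: [0.6, 0.7, 0.2]
opening: 1.004
finger_force: 0.0
clock: 21.15
tool_pos: [0.7161, -0.1217, 0.0325]
eef_rot: [0.98, 0.198, 0.001, 0.0]
contact_force: [-1.1, 0.3, 4.7]
opening: 0.716
finger_force: 35.0
```

```bash
python3 -m creep '[{"grip":-1,"tx":0,"ty":0,"tz":-0.5,"spin":0},{"grip":-1,"tx":0,"ty":0,"tz":-1,"spin":0},{"grip":-1,"tx":0,"ty":0,"tz":-2,"spin":0},{"grip":-1,"tx":0,"ty":0,"tz":-3,"spin":0},{"grip":-1,"tx":0,"ty":0,"tz":-4,"spin":0},{"grip":-1,"tx":0,"ty":0,"tz":-4,"spin":0},{"grip":-1,"tx":0,"ty":0,"tz":-4,"spin":0},{"grip":-1,"tx":0,"ty":0,"tz":-2.5,"spin":0}]'
python3 - <<'E'
from h import *
# pad centre from initial wrist/scene: legs
toolmove([.505,-.302,.235],-67)
E
```

```text
clock: 21.82
tool_pos: [0.7162, -0.1221, 0.2463]
eef_rot: [0.98, 0.198, 0.002, 0.001]
contact_force: [1.1, -0.2, -3.8]
opening: 0.722
finger_force: 35.0
tcp [ 0.7162 -0.1221  0.2463] yaw_y -67.1 move cm [-26.45   8.37   1.05] spin(world-down => -dyaw) -0.1
```

```bash
python3 -m creep '[{"grip":-1,"tx":-2,"ty":0.6,"tz":0,"spin":0},{"grip":-1,"tx":-3,"ty":1,"tz":0,"spin":0},{"grip":-1,"tx":-3.7,"ty":1.2,"tz":0,"spin":0},{"grip":-1,"tx":-3.7,"ty":1.2,"tz":0,"spin":0},{"grip":-1,"tx":-3.7,"ty":1.2,"tz":0,"spin":0},{"grip":-1,"tx":-3.7,"ty":1.2,"tz":0,"spin":0},{"grip":-1,"tx":-3.5,"ty":1,"tz":0,"spin":0},{"grip":-1,"tx":-2.2,"ty":0.7,"tz":0,"spin":0}]'
python3 -m creep '[{"grip":-1,"tx":-1,"ty":0.3,"tz":0,"spin":0},{"grip":-1,"tx":0,"ty":0,"tz":0,"spin":0},{"grip":-1,"tx":0,"ty":0,"tz":0,"spin":0}]'
python3 - <<'E'
from h import *
toolmove([.505,-.302,.0685],-67)
E
```

```text
clock: 22.48
tool_pos: [0.5068, -0.2984, 0.2417]
eef_rot: [0.981, 0.196, -0.002, 0.0]
contact_force: [0.1, -1.1, -4.5]
opening: 0.714
finger_force: 35.0
clock: 22.73
tool_pos: [0.5047, -0.301, 0.2414]
eef_rot: [0.98, 0.198, 0.001, -0.0]
contact_force: [0.5, 0.4, -4.8]
opening: 0.718
finger_force: 35.0
tcp [ 0.5047 -0.301   0.2414] yaw_y -67.1 move cm [-0.03  0.12 17.29] spin(world-down => -dyaw) -0.1
```

```bash
python3 -m creep '[{"grip":-1,"tx":0,"ty":0.1,"tz":1,"spin":0},{"grip":-1,"tx":0,"ty":0,"tz":2.5,"spin":0},{"grip":-1,"tx":0,"ty":0,"tz":3,"spin":0},{"grip":-1,"tx":0,"ty":0,"tz":3,"spin":0},{"grip":-1,"tx":0,"ty":0,"tz":3,"spin":0},{"grip":-1,"tx":0,"ty":0,"tz":2.5,"spin":0},{"grip":-1,"tx":0,"ty":0,"tz":1,"spin":0},{"grip":-1,"tx":0,"ty":0,"tz":0.3,"spin":0}]'
python3 -m creep '[{"grip":-1,"tx":0,"ty":0,"tz":0,"spin":0},{"grip":-1,"tx":0,"ty":0,"tz":0,"spin":0},{"grip":-1,"tx":0,"ty":0,"tz":0.3,"spin":0},{"grip":-1,"tx":0,"ty":0,"tz":0.3,"spin":0},{"grip":-1,"tx":0,"ty":0,"tz":0,"spin":0},{"grip":-1,"tx":0,"ty":0,"tz":0,"spin":0}]'
```

```text
clock: 23.4
tool_pos: [0.5043, -0.3003, 0.0754]
eef_rot: [0.98, 0.2, -0.001, -0.002]
contact_force: [0.2, -0.2, -4.0]
opening: 0.715
finger_force: 35.0
clock: 23.9
tool_pos: [0.5043, -0.3028, 0.0726]
eef_rot: [0.98, 0.198, 0.0, 0.0]
contact_force: [-0.3, -1.7, -4.9]
opening: 0.716
finger_force: 35.0
```

```bash
python3 -m creep '[{"grip":-1,"tx":0,"ty":0,"tz":0.2,"spin":0},{"grip":-1,"tx":0,"ty":0,"tz":0.2,"spin":0},{"grip":-1,"tx":0,"ty":0,"tz":0.1,"spin":0},{"grip":-1,"tx":0,"ty":0,"tz":0,"spin":0},{"grip":-1,"tx":0,"ty":0,"tz":0,"spin":0}]'
```

```text
clock: 24.32
tool_pos: [0.5043, -0.303, 0.0684]
eef_rot: [0.98, 0.198, 0.0, 0.0]
contact_force: [-1.8, 1.6, 7.2]
opening: 0.714
finger_force: 35.0
```

Contact made. I'll release, rise and verify.

```bash
python3 -m creep '[{"grip":1,"tx":0,"ty":0,"tz":0,"spin":0},{"grip":1,"tx":0,"ty":0,"tz":0,"spin":0},{"grip":1,"tx":0,"ty":0,"tz":0,"spin":0},{"grip":1,"tx":0,"ty":0,"tz":-1,"spin":0},{"grip":1,"tx":0,"ty":0,"tz":-3,"spin":0},{"grip":1,"tx":0,"ty":0,"tz":-4,"spin":0},{"grip":1,"tx":0,"ty":0,"tz":-4,"spin":0},{"grip":1,"tx":0,"ty":0,"tz":-4,"spin":0}]'
python3 -m creep '[{"grip":1,"tx":0,"ty":0,"tz":-4,"spin":0},{"grip":1,"tx":0,"ty":0,"tz":-2,"spin":0},{"grip":1,"tx":0,"ty":0,"tz":0,"spin":0},{"grip":1,"tx":0,"ty":0,"tz":0,"spin":0}]'
python3 - <<'E'
from h import *
for n in ['wrist','scene']:
    c=optics.get_calibration(n);p,d=optics.snapshot(n);W=cloud(d,c);cv2.imwrite(f'pics/{n}9.png',p[:,:,::-1])
    m=(abs(W[...,2]-.122)<.005)&(np.hypot(W[...,0]-.505,W[...,1]+.302)<.06)
    print(n,'jar',m.sum(),W[m].mean(0).round(4))
L=np.array([.723,.213]);ex=np.array([np.cos(.403),np.sin(.403)]);q=(W[...,:2]-L)@ex;y=(W[...,:2]-L)@np.array([-ex[1],ex[0]])
m=(abs(W[...,2]-.156)<.005)&(abs(q+.255)<.04)&(abs(y)<.1);print('panel lx',np.median(q[m]))
E
```

```text
clock: 24.98
tool_pos: [0.5037, -0.3028, 0.2295]
eef_rot: [0.98, 0.198, -0.0, -0.0]
contact_force: [1.1, -0.5, -0.3]
opening: 1.002
finger_force: 0.0
clock: 25.32
tool_pos: [0.5045, -0.3031, 0.2887]
eef_rot: [0.98, 0.198, 0.001, 0.001]
contact_force: [0.4, -0.3, 0.1]
opening: 0.998
finger_force: 0.0
wrist jar 2524 [ 0.5044 -0.3031  0.1216]
scene jar 276 [ 0.5059 -0.3007  0.1227]
panel lx -0.25624150221387976
```

View pics/scene9.png

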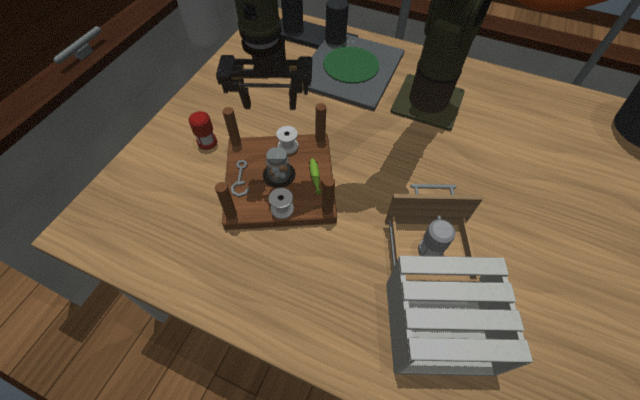

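The jar stands on the pad (277,165), the lantern stands in the open drawer (437,238), and the bystanders are in place.

```bash
python3 -c "
from plant import workorder
print(workorder.finish_job())"
```

```text
the job is handed in; nothing more can be done
None
```

The job is handed in at about 25 s on the clock: the drawer is out at its stop, the jar stands on the middle of the pad, the lantern stands on the drawer's floor, and the last picture shows the spools, jig and hook where they were; no verdict came back.

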